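# Lock the column of a buffet stand into its base

### The arm

A 6-joint arm with a two-finger parallel gripper is mounted at the origin on the work surface. World frame = base frame: x ahead of the robot, y to its left, z up, the work surface at z = 0. Lengths are in m, angles in rad, forces in N, time in s.
With the tool pointing down it reaches from about 0.3 to 0.825 m from the base axis. Payload 5.4 kg.
Tool frame: the origin (TCP) lies midway between the tips of the shut fingers; the grasp point (between the pads) lies 19 mm behind it; z points along the fingers, y is the line along which they close (so a half turn about z gives the same grasp; the last joint's range is limited). The gripper opens to 92 mm and grips with 3 to 60 N. Pads are 20 mm wide; open, the fingers measure 128 mm over their backs; the gripper's body (75 mm by 189 mm) begins 69 mm behind the grasp point.
Start: joints at [-1.494, 0.158, 1.597, -0, 1.386, -0.21], TCP at [0.163, -0.552, 0.215] pointing down, gripper open.
Joint ranges: [-2.91, 2.91], [-0.94, 2.29], [0.18, 2.7], [-1.29, 4.43], [0.17, 2.64], [-3, 3]. Speed limits (rad/s): [2.57, 2.57, 3.14, 3.14, 3.14, 3.14].

### API

Orientations are given as a 3x3 rotation matrix whose columns are the frame's x, y, z axes.
In Python, from rig import robot gives the robot as it stands.
- The arm moves only by the tool send_rows, never from a script. Its argument "commands" is a list of rows, each a list of 6 numbers: the shift along the tool's x, y, z in m, then the turn, a rotation vector about the tool's x, y, z in rad. In form: [[dx, dy, dz, ax, ay, az], ...]. A call has 1 to 5 rows; each row is the pose to reach, as a shift and turn from the pose commanded when the call began, along the tool's axes at that moment; what a row does not reach only later rows make up. A row lasts 1/12 s, in which the tool goes at most 41.7 mm and 7.16 degrees, less where a joint would pass 70% of its speed; a pose out of reach is approached as far as the arm can. A call with a gripper value outside its range is refused whole. "jaw" is the opening, from 0 (shut) to 1 (fully open), set as the call begins (left out, the last holds). The fingers move at their own pace and stop on an object; "grip_force" is the grip in N (left out, the last holds). Time passes only in rows, so rows that repeat a pose let the fingers close. It gives the time, the measured TCP pose, the force, the opening and the grip force at its end, in the units of the state.
- robot.observe(): the state, without advancing time (a new reading comes with each control period).
- robot.read_camera(name): name is "scene" or "top" or "wrist"; returns a dict with "image" (400x640x3 uint8, blue, green, red), "fov_y" (degrees; the focal length in pixels is half the picture's height over the tangent of half this angle, whatever the lens; pixels are square), "cx", "cy" (the principal point, pixels), "cam_to_world" (4x4, takes a point from camera to world coordinates). Camera axes: x right, y down, z forward; pixel columns grow to the right and rows downward; lengths in m; the calibration is good to about 2 mm. The wrist camera is an equidistant fisheye: a pixel r from the principal point sees the ray r / f radians off the axis. A picture is of the moment at which its call begins. There is no depth.
- robot.finish_job(): hands the job in; it is judged then, once.
The state is a dict: "t": time; "joint_pos": joint angles; "qvel": joint speeds; "joint_torque": joint torques, N m; "position": TCP position; "tcp_rot": TCP orientation; "force": force on the tool from outside, world axes, zero at the start; "torque": the same for the moment, N m; "gripper_width": finger opening in m; "finger_force": force on a finger pad.
Only numpy, scipy, OpenCV 4.12 (cv2) and the standard library are available. Lean on these libraries where they do the work, as an engineer would, in place of code of your own. Each camera call takes 0.05 s, during which the arm holds its last target. There are 200 camera calls.

### The job

Set up the tiered buffet stand: take the steel column out of the wooden block, lower its tapered end upright into the socket of the marble base and let go so that it stands there by its own weight (do not push it in by hand). Then take the meat pounder by its handle and tap the column's top with at least two separate light blows, lifting clear between them and never bearing down hard, until it will go no deeper and the taper is locked upright. Stand the pounder back upright on the counter, clear of the stand, and leave the plates, the bowl and the squeeze bottle where they are.

Things in the scene. Friction and masses are not known exactly. Their poses are not given: they have to be found in the camera images.
- post: Loose steel column, about 0.24 kg, z up its axis. Heights above its origin: tapered shank 2 to 60 mm (diameter 17 mm at the foot growing to 34), collar 60 to 66 (diameter 54), round neck to grip 66 to 132 (diameter 22), flat striking cap 132 to 140 (diameter 38). At the start it stands in the wooden block's hole, collar on the block's top, origin 4 mm above the counter.
- post_top (a point): Centre of the flat top of the column's striking cap, 140 mm above the column's origin; its z runs up the column's axis.
- base: Fixed stand base: marble foot 170 mm in diameter, 18 mm thick, with a round steel boss 62 mm in diameter in its middle, its flat top (the rim) 76 mm above the counter. Origin at the centre of its underside, z up. Let go in its socket, the column stands by its own weight with its origin about 40 mm above this origin (collar 24 mm above the rim).
- socket_rim (a point): Centre of the taper socket's mouth, level with the rim; z up. Four sprung jaws, about 27 mm apart at the mouth, take the shank at any turn. From standing, a push of about 3 N, rising to 7 to 14 N, drives the column down 7 to 21 mm (the depth differs each time and cannot be seen) to a dead stop: locked. The collar then still stands 3 to 17 mm above the rim.
- catch (a joint): Catch plate at the bottom of the socket, which the column's foot meets only over the last 3 mm of its way: 0 = untouched, 0.003 m = pressed fully down, column locked. It takes 3 N more than the jaws and stays where it is pushed. Out of sight; its height is not known.
- rack: Fixed wooden block 90 (x) x 120 (y) x 64 mm high with one upright hole 39 mm in diameter through its middle; origin at the centre of its underside. It holds the column at the start.
- pounder: Loose steel meat pounder with a black rubber face (gives 1 mm at 25 N), about 0.4 kg, standing on its disc. Origin at the centre of the disc's flat underside (the striking face), z up. Disc 60 mm in diameter, 14 mm thick; round handle 24 mm in diameter from 14 to 100 mm up; end knob 30 mm in diameter to 110 mm. Over 32 N between pounder and column is bearing down hard.
- squeeze_bottle: Bystander: yellow squeeze bottle, 52 mm in diameter, 155 mm high; origin at the centre of its underside.
- bowl: Bystander: cream bowl, 116 mm across, 60 mm high; origin at the centre of its underside.
- plates: Bystander: stack of five white plates, 156 mm across, 40 mm high; origin at the centre of its underside.
Mind the look-alikes: they are no part of the job. What is shaped like the post but turquoise is not meant.

How it is judged:
By the outcome, as a careful person would: the job done as asked, in the order asked, and still so for the second after the job is handed in, with the robot touching nothing.
It also fails if it takes over 67 s, if anything falls off the work surface, if the arm or the gripper's body presses on something with over 40 N, if the wrist force passes 120 N, or if a joint passes its speed limit or range.

## Working session

There is one attempt and no reset: what is moved stays moved. The work goes in short steps, Python scripts to look and compute and a tool call to move; the robot and the scene stay as the last step left them, time stands still between calls to the robot, and variables do not carry over. Pictures are saved under pics/ and viewed, at most 10 in all, crops included, and the job is handed in when it is done.

Besides the shell and the picture viewer there is one more tool, called after ">>>" as name(argument=value, ...), one argument or row to a line, values as JSON. send_rows: Moves the arm, as the interface text tells. Its arguments: {"type":"object","properties":{"commands":{"type":"array"},"jaw":{"type":"number"},"grip_force":{"type":"number"}},"required":["commands"]}

```bash
mkdir -p pics; cat > h.py <<'E'
import numpy as np,cv2
from rig import robot
def cam(n):
    c=robot.read_camera(n); c['f']=200/np.tan(np.radians(c['fov_y'])/2); c['T']=np.array(c['cam_to_world']); return c
def ray(c,u,v,fish=False):
    x,y=u-c['cx'],v-c['cy']
    if fish:
        r=np.hypot(x,y);t=r/c['f'];d=np.array([x/r*np.sin(t),y/r*np.sin(t),np.cos(t)]) if r>0 else np.array([0,0,1.])
    else: d=np.array([x/c['f'],y/c['f'],1])
    return c['T'][:3,3],c['T'][:3,:3]@d
def onz(c,u,v,z,fish=False):
    o,d=ray(c,u,v,fish); return o+d*(z-o[2])/d[2]
def px(c,p,fish=False):
    q=c['T'][:3,:3].T@(np.array(p)-c['T'][:3,3])
    if fish:
        r=np.hypot(q[0],q[1]);t=np.arctan2(r,q[2]);return np.array([c['cx']+c['f']*t*q[0]/r,c['cy']+c['f']*t*q[1]/r])
    return np.array([c['cx']+c['f']*q[0]/q[2],c['cy']+c['f']*q[1]/q[2]])
E
python3 - <<'E'
from h import *
for n in('scene','top'):
    c=cam(n); cv2.imwrite(f'pics/{n}0.png',c['image']); print(n,c['f'],c['cx'],c['cy'],c['T'].round(3).tolist())
s=robot.observe();print(s['t'],s['position'],np.array(s['tcp_rot']).round(3).tolist(),s['force'])
E
```

```text
scene 483.4851336742258 320.0370110361915 199.89010854055027 [[0.696, 0.604, -0.389, 1.128], [0.718, -0.581, 0.383, -0.52], [0.005, -0.546, -0.838, 1.208], [0.0, 0.0, 0.0, 1.0]]
top 469.86166107477 316.07133352315293 193.5806438614368 [[-0.026, -0.99, 0.139, 0.456], [-1.0, 0.027, 0.009, -0.015], [-0.013, -0.138, -0.99, 1.13], [0.0, 0.0, 0.0, 1.0]]
0.1 [ 0.1625813  -0.55095351  0.21373234] [[0.959, 0.283, -0.0], [0.283, -0.959, 0.002], [0.0, -0.002, -1.0]] [ 0.3548614  -0.64881845 -0.28889644]
```

View pics/scene0.png

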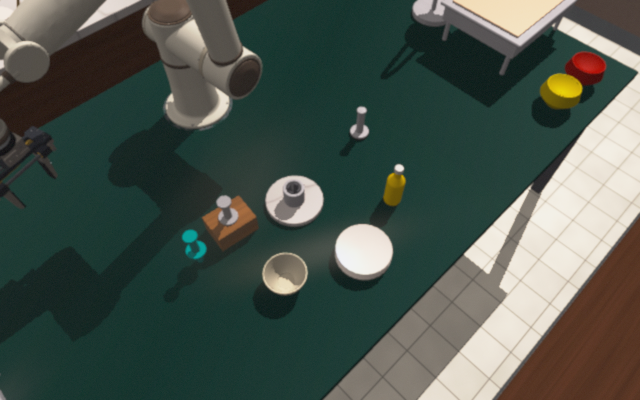

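View pics/top0.png

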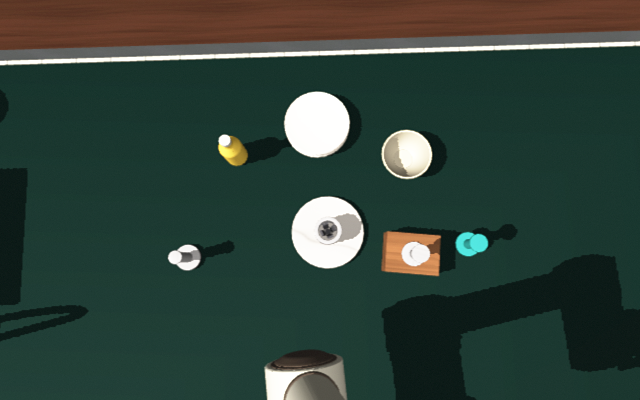

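Scene view: the steel column stands in the wooden block at (226,210) and the base is at (293,195). The pounder is at (360,122), the bottle (394,186), the plates (363,252) and the bowl (285,275). Two things could be the post: the steel one in the block (top view 418,254) and the turquoise one (top view 472,244). The steel one standing in the block fits the description. I'll confirm it with a crop.

```bash
python3 - <<'E'
from h import *
c=cam('top');s=cam('scene')
a=cv2.resize(c['image'][190:290,360:500],None,fx=4,fy=4,interpolation=2)
b=cv2.resize(s['image'][180:270,170:340],None,fx=4,fy=4,interpolation=2)[:, :]
d=cv2.resize(c['image'][190:280,155:365],None,fx=3,fy=3,interpolation=2)
im=np.zeros((600,800,3),np.uint8)
a=cv2.resize(a,(400,286)); im[:286,:400]=a
b=cv2.resize(b,(400,212)); im[:212,400:]=b
d=cv2.resize(d,(700,300)); im[290:590,:700]=d
cv2.imwrite('pics/crop1.png',im)
# base marble disc & plates etc. centres
hsv=cv2.cvtColor(c['image'],cv2.COLOR_BGR2HSV)
m=((hsv[...,1]<70)&(hsv[...,2]>120)).astype(np.uint8)
n,l,st,ce=cv2.connectedComponentsWithStats(m)
for i in range(1,n):
    if st[i,4]>60 and 80<ce[i][1]<300: print(st[i],ce[i].round(1), onz(c,*ce[i],0.02).round(3))
E
```

```text
[ 284   91   66   67 3422] [316.5 123.9] [ 0.783 -0.01   0.02 ]
[ 381  130   51   49 1915] [406.6 153.4] [ 0.703 -0.225  0.02 ]
[218 134  13  13 125] [224.3 140.1] [0.748 0.215 0.02 ]
[ 291  196   73   73 3964] [327.1 232. ] [ 0.519 -0.028  0.02 ]
[401 242  29  24 535] [414.9 253.4] [ 0.464 -0.232  0.02 ]
[168 245  32  26 517] [184.6 257.2] [0.469 0.308 0.02 ]
```

View pics/crop1.png

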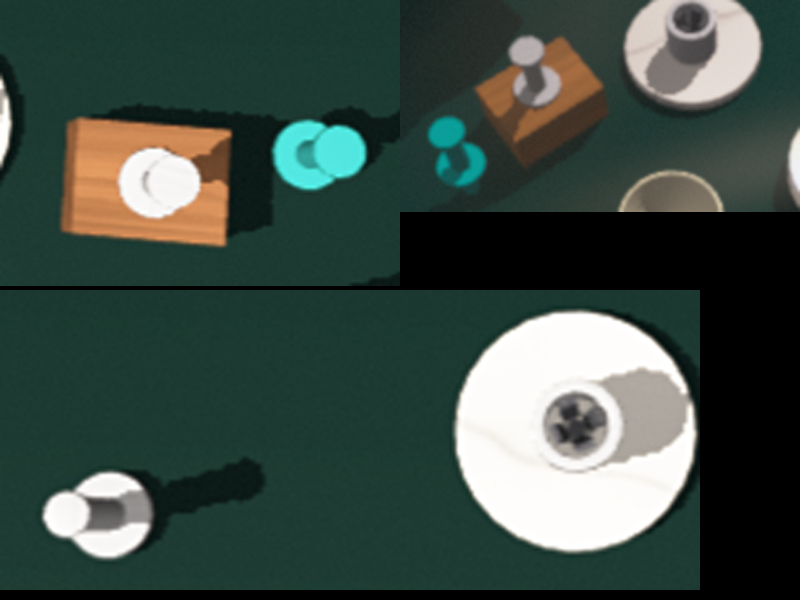

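The crop confirms it: the steel column is in the wooden block, with its cap at top-view pixel (420.2,253.7) and scene pixel (223.5,201.2). The turquoise double stands beside the block. The pounder's knob is at about (174.8,257.2) and the socket mouth at about (328.7,230.5).

```bash
python3 - <<'E'
from h import *
c=cam('top');s=cam('scene')
for n,u,z in(('cap',(420.2,253.7),.144),('rim',(328.7,230.5),.076),('marble',(327.1,232),.016),('collar',(414.9-1.2,253.4),.069),('knob',(174.8,257.2),.11),('pdisc',(188,257.5),.014)): print(n,onz(c,*u,z).round(4))
for n,u,z in(('cap',(223.5,201.2),.144),('rim',(293.7,187.6),.076)): print('scene',n,onz(s,*u,z).round(4))
print(c['f']/1.0)
t=robot.observe();print(t['t'])
w=cam('wrist');print(w['f'],w['cx'],w['cy'],w['T'].round(3).tolist())
E
```

```text
cap [ 0.4618 -0.2186  0.144 ]
rim [ 0.519  -0.0311  0.076 ]
marble [ 0.5191 -0.0282  0.016 ]
collar [ 0.4633 -0.2196  0.069 ]
knob [0.4681 0.3034 0.11  ]
pdisc [0.4678 0.302  0.014 ]
scene cap [ 0.462  -0.2187  0.144 ]
scene rim [ 0.5211 -0.0275  0.076 ]
469.86166107477
0.3
309.70691628693146 318.8831488288927 199.7313573155715 [[0.283, -0.93, -0.235, 0.228], [-0.959, -0.274, -0.068, -0.531], [-0.001, 0.245, -0.969, 0.385], [0.0, 0.0, 0.0, 1.0]]
```

>>> send_rows(
  commands=[
    [0.17, -0.105, -0.02, 0, 0, 0.287],
    [0.17, -0.105, -0.02, 0, 0, 0.287],
    [0.17, -0.105, -0.02, 0, 0, 0.287],
    [0.17, -0.105, -0.02, 0, 0, 0.287],
    [0.17, -0.105, -0.02, 0, 0, 0.287],
  ],
  jaw=0.8,
)

```text
t: 0.77
position: [0.2973, -0.4007, 0.2349]
tcp_rot: [[1.0, -0.0, 0.001], [-0.0, -1.0, 0.0], [0.001, -0.0, -1.0]]
force: [0.1, 0.2, 0.0]
gripper_width: 0.0735
finger_force: 0.0
```

```bash
cat >> h.py <<'E'
def st():
    s=robot.observe();print(round(s['t'],2),np.round(s['position'],4),np.round(s['tcp_rot'],3).tolist(),'F',np.round(s['force'],1),'w',round(s['gripper_width'],4));return s
E
python3 -c "from h import *;st()"
```

```text
0.77 [ 0.2973 -0.4007  0.2349] [[1.0, -0.0, 0.001], [-0.0, -1.0, 0.0], [0.001, -0.0, -1.0]] F [0.1 0.2 0. ] w 0.0735
```

>>> send_rows(
  commands=[
    [0.13, -0.143, 0, 0, 0, 0],
    [0.13, -0.143, 0, 0, 0, 0],
    [0.13, -0.143, 0, 0, 0, 0],
    [0.13, -0.143, 0, 0, 0, 0],
    [0.13, -0.143, 0, 0, 0, 0],
  ],
)

```text
t: 1.18
position: [0.4279, -0.2568, 0.2348]
tcp_rot: [[1.0, 0.002, 0.001], [0.002, -1.0, 0.0], [0.001, -0.0, -1.0]]
force: [0.6, 0.1, -0.2]
gripper_width: 0.0736
finger_force: 0.0
```

```bash
python3 - <<'E'
from h import *
st();c=cam('wrist');cv2.imwrite('pics/w1.png',c['image'])
for p in((.462,-.2188,.144),(.4628,-.2192,.07),(.52,-.029,.076)):print(px(c,p,True))
E
```

```text
1.18 [ 0.4279 -0.2568  0.2348] [[1.0, 0.002, 0.001], [0.002, -1.0, 0.0], [0.001, -0.0, -1.0]] F [ 0.6  0.1 -0.2] w 0.0736
[275.71333943 162.90889969]
[285.42817441 153.48552246]
[129.91332451 112.37545435]
```

View pics/w1.png

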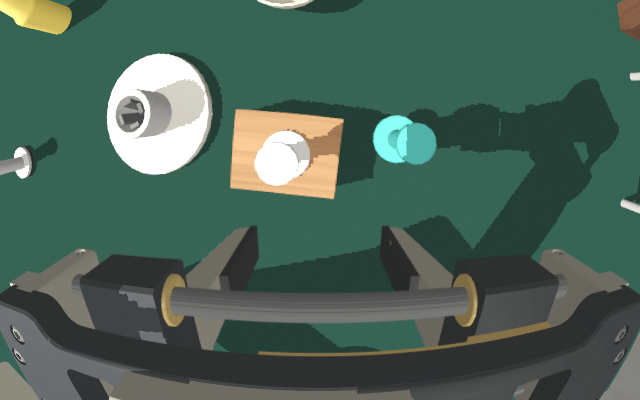

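The wrist view puts the column's cap at (277,164) and the socket mouth at (131,114), both within 2 px of my prediction. I'll go above the column and descend.

>>> send_rows(
  commands=[
    [0.034, -0.038, 0, 0, 0, 0],
    [0.034, -0.038, 0, 0, 0, 0],
    [0.034, -0.038, 0.03, 0, 0, 0],
    [0.034, -0.038, 0.06, 0, 0, 0],
    [0.034, -0.038, 0.06, 0, 0, 0],
  ],
)

```text
t: 1.65
position: [0.4568, -0.2193, 0.1689]
tcp_rot: [[1.0, 0.0, -0.008], [0.0, -1.0, 0.007], [-0.008, -0.007, -1.0]]
force: [-1.0, 1.0, -1.3]
gripper_width: 0.0737
finger_force: 0.0
```

```bash
python3 - <<'E'
from h import *
st();c=cam('wrist')
a=cv2.resize(c['image'][140:340,200:440],None,fx=3,fy=3)
for p in((.462,-.2188,.144),(.4628,-.2192,.07)):
    q=px(c,p,True);print(q);cv2.circle(a,tuple(int(v) for v in (q-[200,140])*3),3,(0,0,255),-1)
cv2.imwrite('pics/w2.png',a)
E
```

```text
1.65 [ 0.4568 -0.2193  0.1689] [[1.0, 0.0, -0.008], [0.0, -1.0, 0.007], [-0.008, -0.007, -1.0]] F [-1.   1.  -1.3] w 0.0737
[319.80635076 218.74676618]
[320.60986051 191.91934531]
```

View pics/w2.png

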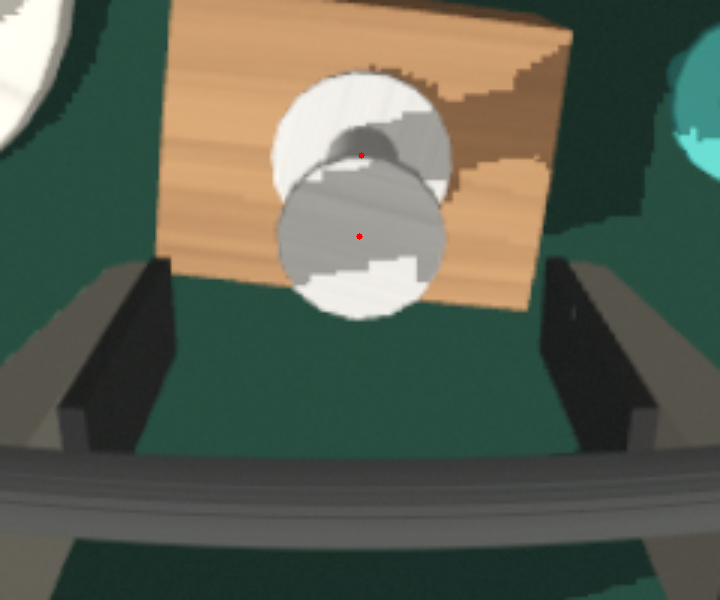

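The cap is centred between the fingers and my predicted dots fall on it. Descending.

>>> send_rows(
  commands=[
    [0, 0, 0.03, 0, 0, 0],
    [0, 0, 0.06, 0, 0, 0],
    [0, 0, 0.087, 0, 0, 0],
    [0, 0, 0.087, 0, 0, 0],
    [0, 0, 0.087, 0, 0, 0],
  ],
)

```text
t: 2.12
position: [0.4599, -0.2222, 0.0885]
tcp_rot: [[1.0, -0.001, -0.001], [-0.001, -1.0, 0.0], [-0.001, -0.0, -1.0]]
force: [-0.1, -0.2, 0.1]
gripper_width: 0.0735
finger_force: 0.0
```

>>> send_rows(
  commands=[
    [0.002, -0.0035, 0.003, 0, 0, 0],
    [0.002, -0.0035, 0.003, 0, 0, 0],
    [0.002, -0.0035, 0.003, 0, 0, 0],
  ],
)

```text
t: 2.37
position: [0.4633, -0.219, 0.0867]
tcp_rot: [[1.0, 0.0, 0.003], [0.0, -1.0, -0.002], [0.003, 0.002, -1.0]]
force: [-0.0, 0.3, -0.0]
gripper_width: 0.0735
finger_force: 0.0
```

>>> send_rows(
  commands=[
    [0, 0, 0, 0, 0, 0],
    [0, 0, 0, 0, 0, 0],
    [0, 0, 0, 0, 0, 0],
    [0, 0, 0, 0, 0, 0],
    [0, 0, 0, 0, 0, 0],
  ],
  jaw=0,
  grip_force=25,
)

```text
t: 2.78
position: [0.462, -0.2183, 0.0847]
tcp_rot: [[1.0, -0.0, 0.0], [-0.0, -1.0, -0.0], [0.0, 0.0, -1.0]]
force: [-0.1, 0.3, 0.8]
gripper_width: 0.0418
finger_force: 0.0
```

>>> send_rows(
  commands=[
    [0, 0, 0, 0, 0, 0],
    [0, 0, 0, 0, 0, 0],
    [0, 0, 0, 0, 0, 0],
    [0, 0, 0, 0, 0, 0],
    [0, 0, 0, 0, 0, 0],
  ],
)

```text
t: 3.2
position: [0.4621, -0.2185, 0.0847]
tcp_rot: [[1.0, -0.0, 0.0], [-0.0, -1.0, -0.0], [0.0, 0.0, -1.0]]
force: [0.6, -1.4, 0.0]
gripper_width: 0.0366
finger_force: 25.0
```

>>> send_rows(
  commands=[
    [0, 0, 0, 0, 0, 0],
    [0, 0, 0, 0, 0, 0],
  ],
)

```text
t: 3.37
position: [0.4621, -0.2184, 0.0847]
tcp_rot: [[1.0, -0.0, 0.0], [-0.0, -1.0, -0.0], [0.0, 0.0, -1.0]]
force: [-0.2, -1.3, 0.2]
gripper_width: 0.0367
finger_force: 25.0
```

```bash
python3 - <<'E'
from h import *
c=cam('wrist');s=cam('scene');st()
im=np.zeros((400,800,3),np.uint8)
im[:, :400]=cv2.resize(c['image'][200:350,245:395],(400,400))
im[:, 400:]=cv2.resize(s['image'][130:250,160:280],(400,400))
cv2.imwrite('pics/g1.png',im)
E
```

```text
3.47 [ 0.4621 -0.2184  0.0847] [[1.0, -0.0, 0.0], [-0.0, -1.0, -0.0], [0.0, 0.0, -1.0]] F [-0.5 -1.3  0.3] w 0.0367
```

View pics/g1.png

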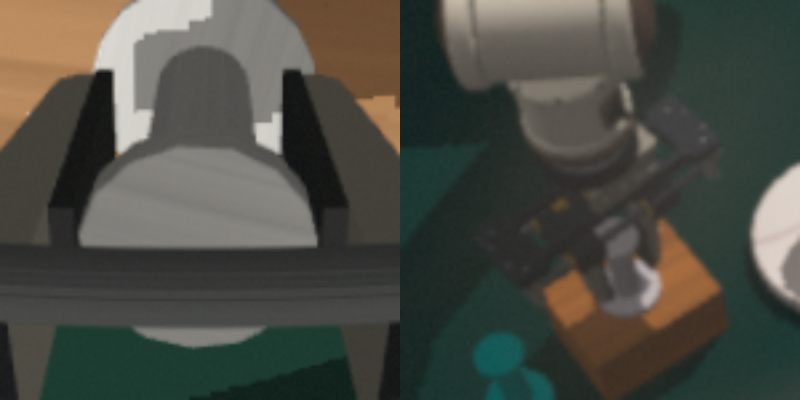

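The picture explains the 36.7 mm opening. The finger plates are long and are pressing on the 38 mm cap, because from straight above they cannot get past it to the neck. I'll open and rise so that the cap sits in the middle of the pads, then carry the column hanging by it.

>>> send_rows(
  commands=[
    [0, 0, 0, 0, 0, 0],
    [0, 0, 0, 0, 0, 0],
    [0, 0, -0.018, 0, 0, 0],
    [0, 0, -0.037, 0, 0, 0],
    [0, 0, -0.037, 0, 0, 0],
  ],
  jaw=0.6,
)

```text
t: 3.88
position: [0.4639, -0.2194, 0.1249]
tcp_rot: [[1.0, -0.0, 0.005], [-0.0, -1.0, -0.003], [0.005, 0.003, -1.0]]
force: [0.1, -0.7, 1.5]
gripper_width: 0.0551
finger_force: 0.0
```

>>> send_rows(
  commands=[
    [0, 0, 0, 0, 0, 0],
    [0, 0, 0, 0, 0, 0],
    [0, 0, 0, 0, 0, 0],
    [0, 0, 0, 0, 0, 0],
    [0, 0, 0, 0, 0, 0],
  ],
  jaw=0,
  grip_force=35,
)

```text
t: 4.3
position: [0.4614, -0.2177, 0.1205]
tcp_rot: [[1.0, -0.0, -0.002], [-0.0, -1.0, 0.001], [-0.002, -0.001, -1.0]]
force: [0.5, 0.3, -1.5]
gripper_width: 0.0369
finger_force: 35.0
```

>>> send_rows(
  commands=[
    [0, 0, 0, 0, 0, 0],
    [0, 0, 0, 0, 0, 0],
    [0, 0, -0.01, 0, 0, 0],
    [0, 0, -0.02, 0, 0, 0],
    [0, 0, -0.02, 0, 0, 0],
  ],
)

```text
t: 4.72
position: [0.4635, -0.2193, 0.1446]
tcp_rot: [[1.0, -0.0, 0.004], [-0.0, -1.0, -0.003], [0.004, 0.003, -1.0]]
force: [1.2, -0.7, -1.7]
gripper_width: 0.0365
finger_force: 35.0
```

>>> send_rows(
  commands=[
    [0, 0, -0.025, 0, 0, 0],
    [0, 0, -0.05, 0, 0, 0],
    [0, 0, -0.08, 0, 0, 0],
    [0, 0, -0.095, 0, 0, 0],
    [0, 0, -0.095, 0, 0, 0],
  ],
)

```text
t: 5.13
position: [0.4642, -0.2199, 0.2418]
tcp_rot: [[1.0, -0.0, 0.007], [-0.0, -1.0, -0.006], [0.007, 0.006, -1.0]]
force: [0.7, -0.1, -2.5]
gripper_width: 0.0365
finger_force: 35.0
```

>>> send_rows(
  commands=[
    [0.012, -0.038, 0, 0, 0, 0],
    [0.024, -0.076, 0, 0, 0, 0],
    [0.036, -0.114, 0, 0, 0, 0],
    [0.046, -0.145, 0, 0, 0, 0],
    [0.046, -0.145, 0, 0, 0, 0],
  ],
)

```text
t: 5.55
position: [0.5084, -0.0679, 0.2353]
tcp_rot: [[1.0, 0.005, -0.001], [0.005, -1.0, 0.003], [-0.001, -0.003, -1.0]]
force: [-0.6, 0.4, -2.5]
gripper_width: 0.0367
finger_force: 35.0
```

```bash
python3 - <<'E'
from h import *
c=cam('wrist');s=cam('scene');t=cam('top');st()
cv2.imwrite('pics/w3.png',c['image'])
im=np.zeros((600,800,3),np.uint8)
im[:300,:480]=cv2.resize(s['image'][80:240,180:436],(480,300))
im[300:,:480]=cv2.resize(c['image'][:,:],(480,300))
im[:300,500:800]=cv2.resize(t['image'][180:300,290:410],(300,300))
cv2.imwrite('pics/v1.png',im)
E
```

```text
5.7 [ 0.5075 -0.0733  0.2356] [[1.0, 0.001, -0.002], [0.001, -1.0, -0.0], [-0.002, 0.0, -1.0]] F [-0.1 -0.8 -2.2] w 0.0366
```

View pics/v1.png

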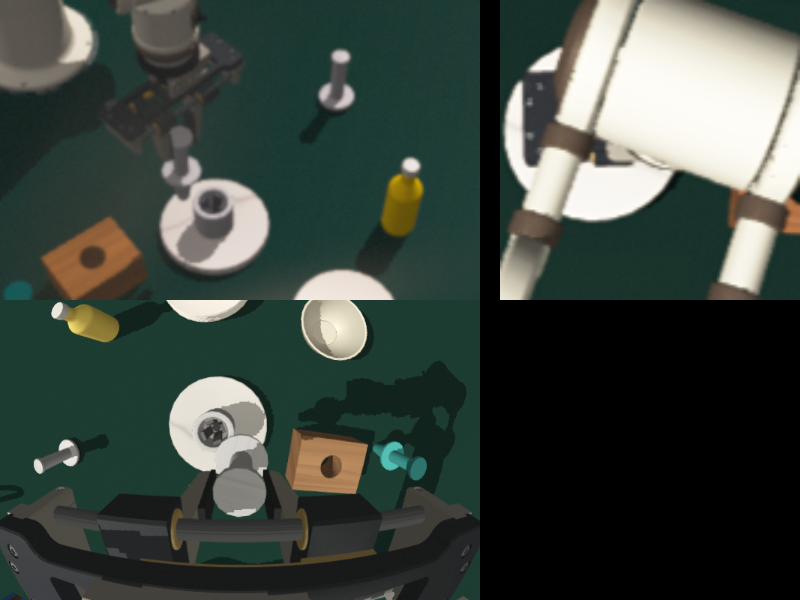

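The column hangs from the cap between the fingers. In the full wrist frame its cap is at (319,256), its collar at (321,209) and the socket mouth at (284,175). I'll refine the socket mouth and check the column's tilt by colour.

```bash
python3 - <<'E'
from h import *
c=cam('wrist');s=st()
p=s['position'];print('rim px',onz(c,284,175,.076,True))
print('pred rim',px(c,(.520,-.029,.076),True))
z0=p[2]-.117
for dz in(.14,.066,.06,.002):print(dz,px(c,(p[0],p[1],z0+dz),True))
# jaws hole: dark pixels near the rim; gray collar
g=cv2.cvtColor(c['image'],cv2.COLOR_BGR2GRAY)
m=(g[155:196,262:306]<110).astype(np.uint8);ys,xs=np.nonzero(m);print('dark',xs.mean()+262,ys.mean()+155,xs.min()+262,xs.max()+262,ys.min()+155,ys.max()+155)
# scene: column
sc=cam('scene');print('f');
for dz in(.06,.002):print('scene pred',dz,px(sc,(p[0],p[1],z0+dz)))
cv2.imwrite('pics/c2.png',np.hstack([cv2.resize(c['image'][140:280,250:390],(400,400)),cv2.resize(sc['image'][140:220,240:320],(400,400))]))
E
```

```text
5.75 [ 0.5076 -0.0739  0.2358] [[1.0, -0.001, -0.001], [-0.001, -1.0, -0.0], [-0.001, 0.0, -1.0]] F [-0.1  0.4 -2.4] w 0.0365
rim px [ 0.51919788 -0.03449793  0.076     ]
pred rim [278.96476034 174.30235123]
0.14 [321.80607021 256.62737787]
0.066 [320.96509157 214.92652521]
0.06 [320.91797911 212.62147331]
0.002 [320.556159   195.02433851]
dark 279.40811965811963 176.10683760683762 262 305 155 195
f
scene pred 0.06 [275.66026658 172.49694121]
scene pred 0.002 [277.17944664 185.070252  ]
```

View pics/c2.png

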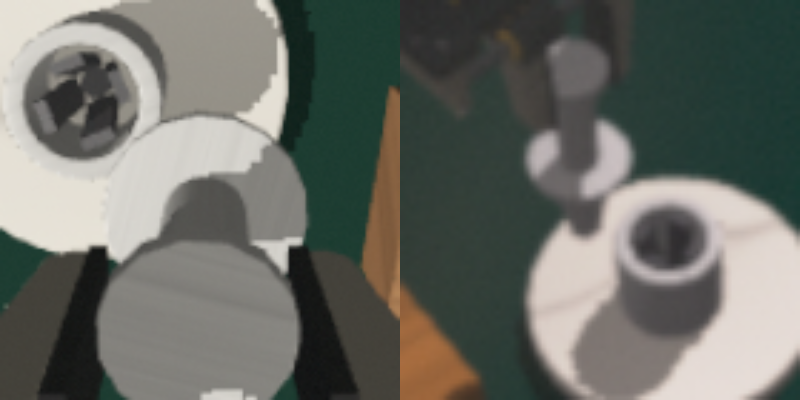

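>>> send_rows(
  commands=[
    [0.004, -0.015, 0, 0, 0, 0],
    [0.008, -0.03, 0, 0, 0, 0],
    [0.012, -0.0445, 0, 0, 0, 0],
    [0.012, -0.0445, 0, 0, 0, 0],
    [0.012, -0.0445, 0, 0, 0, 0],
  ],
)

```text
t: 6.22
position: [0.5199, -0.0297, 0.2364]
tcp_rot: [[1.0, -0.001, -0.0], [-0.001, -1.0, -0.001], [-0.0, 0.001, -1.0]]
force: [-0.3, 0.2, -2.9]
gripper_width: 0.0364
finger_force: 35.0
```

>>> send_rows(
  commands=[
    [0, 0, 0.01, 0, 0, 0],
    [0, 0, 0.02, 0, 0, 0],
    [0, 0, 0.028, 0, 0, 0],
    [0, 0, 0.028, 0, 0, 0],
    [0, 0, 0.028, 0, 0, 0],
  ],
)

```text
t: 6.63
position: [0.5193, -0.0289, 0.2073]
tcp_rot: [[1.0, -0.001, -0.002], [-0.001, -1.0, 0.001], [-0.002, -0.001, -1.0]]
force: [-0.0, -0.7, -2.0]
gripper_width: 0.0369
finger_force: 35.0
```

```bash
python3 - <<'E'
from h import *
c=cam('wrist');sc=cam('scene');st()
cv2.imwrite('pics/c3.png',np.hstack([cv2.resize(c['image'][120:280,240:400],(400,400)),cv2.resize(sc['image'][140:220,250:330],(400,400))]))
E
```

```text
6.73 [ 0.5202 -0.029   0.2087] [[1.0, -0.0, 0.0], [-0.0, -1.0, -0.0], [0.0, 0.0, -1.0]] F [-0.6  0.3 -1.2] w 0.0366
```

View pics/c3.png

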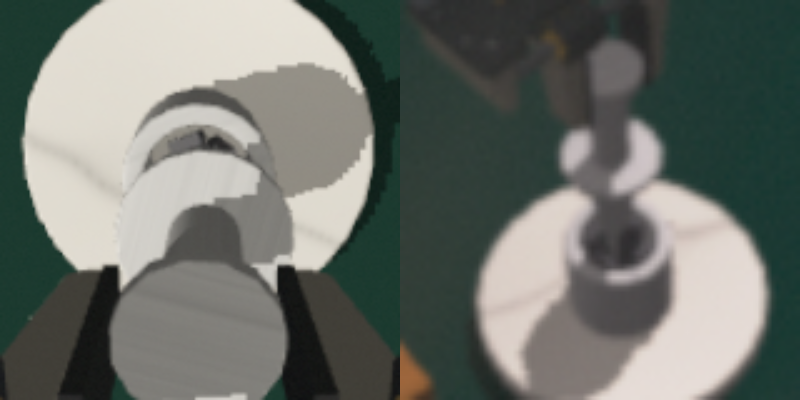

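The foot is over the mouth, about 1 mm off. I'll lower it with a small correction.

>>> send_rows(
  commands=[
    [0.0005, -0.001, 0.007, 0, 0, 0],
    [0.0005, -0.001, 0.014, 0, 0, 0],
    [0.0005, -0.001, 0.021, 0, 0, 0],
    [0.0005, -0.001, 0.028, 0, 0, 0],
    [0.0005, -0.001, 0.033, 0, 0, 0],
  ],
)

```text
t: 7.15
position: [0.52, -0.0276, 0.1741]
tcp_rot: [[1.0, -0.0, -0.002], [-0.0, -1.0, 0.0], [-0.002, -0.0, -1.0]]
force: [-0.8, -0.9, -1.7]
gripper_width: 0.0365
finger_force: 35.0
```

>>> send_rows(
  commands=[
    [0, 0, 0.003, 0, 0, 0],
    [0, 0, 0.006, 0, 0, 0],
    [0, 0, 0.009, 0, 0, 0],
    [0, 0, 0.01, 0, 0, 0],
    [0, 0, 0.01, 0, 0, 0],
  ],
)

```text
t: 7.57
position: [0.5204, -0.0276, 0.1654]
tcp_rot: [[1.0, -0.0, -0.0], [-0.0, -1.0, 0.0], [-0.0, -0.0, -1.0]]
force: [-0.4, 0.5, -3.0]
gripper_width: 0.0366
finger_force: 35.0
```

>>> send_rows(
  commands=[
    [0, 0, 0.001, 0, 0, 0],
    [0, 0, 0.002, 0, 0, 0],
    [0, 0, 0.003, 0, 0, 0],
    [0, 0, 0.004, 0, 0, 0],
    [0, 0, 0.005, 0, 0, 0],
  ],
)

```text
t: 7.98
position: [0.5207, -0.0276, 0.1608]
tcp_rot: [[1.0, -0.0, 0.0], [-0.0, -1.0, 0.0], [0.0, -0.0, -1.0]]
force: [-0.1, 2.1, 0.3]
gripper_width: 0.0368
finger_force: 35.0
```

>>> send_rows(
  commands=[
    [0, 0, 0.0005, 0, 0, 0],
    [0, 0, 0.001, 0, 0, 0],
  ],
)

```text
t: 8.15
position: [0.5207, -0.0276, 0.1597]
tcp_rot: [[1.0, -0.0, 0.0], [-0.0, -1.0, 0.0], [0.0, -0.0, -1.0]]
force: [-0.4, 1.5, 0.5]
gripper_width: 0.0365
finger_force: 35.0
```

The weight is now carried by the socket. Release.

>>> send_rows(
  commands=[
    [0, 0, 0, 0, 0, 0],
    [0, 0, 0, 0, 0, 0],
    [0, 0, 0, 0, 0, 0],
    [0, 0, 0, 0, 0, 0],
    [0, 0, 0, 0, 0, 0],
  ],
  jaw=0.7,
)

```text
t: 8.57
position: [0.5207, -0.028, 0.1597]
tcp_rot: [[1.0, -0.0, 0.0], [-0.0, -1.0, -0.0], [0.0, 0.0, -1.0]]
force: [-0.5, 0.0, 0.3]
gripper_width: 0.0641
finger_force: 0.0
```

>>> send_rows(
  commands=[
    [0, 0, -0.02, 0, 0, 0],
    [0, 0, -0.05, 0, 0, 0],
    [0, 0, -0.085, 0, 0, 0],
    [0, 0, -0.12, 0, 0, 0],
    [0, 0, -0.12, 0, 0, 0],
  ],
)

```text
t: 8.98
position: [0.5241, -0.0288, 0.288]
tcp_rot: [[1.0, -0.0, 0.013], [-0.0, -1.0, -0.004], [0.013, 0.004, -1.0]]
force: [0.3, 0.4, 0.9]
gripper_width: 0.0642
finger_force: 0.0
```

```bash
python3 - <<'E'
from h import *
c=cam('wrist');sc=cam('scene');s=st();print(np.round(s['joint_pos'],3))
cv2.imwrite('pics/c4.png',np.hstack([cv2.resize(c['image'][100:260,240:400],(400,400)),cv2.resize(sc['image'][120:220,240:340],(400,400))]))
for z in(.18,.106):print(px(c,(.5205,-.0285,z),True),px(sc,(.5205,-.0285,z)))
E
```

```text
9.08 [ 0.5216 -0.0281  0.2815] [[1.0, -0.0, 0.004], [-0.0, -1.0, -0.001], [0.004, 0.001, -1.0]] F [-0.6  0.1 -1. ] w 0.0642
[-0.285 -0.021  1.654 -0.     1.504  1.286]
[319.12868003 202.18777113] [291.70926345 165.50104576]
[318.85839059 186.8827018 ] [292.87348931 181.5698189 ]
```

View pics/c4.png

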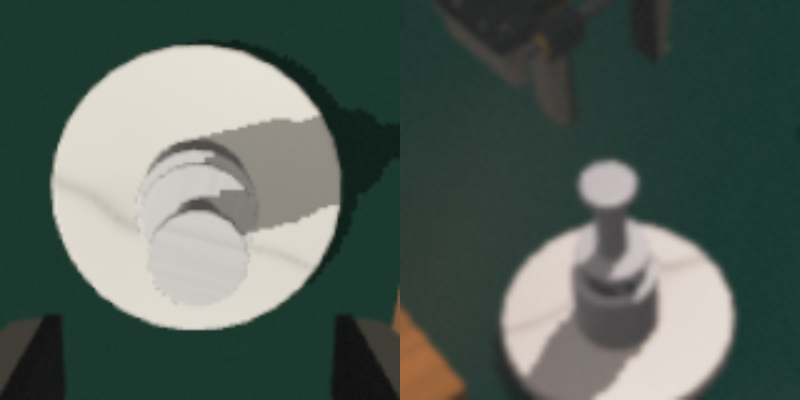

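The pictures are used up (10 viewed), so from here I go by numbers. The scene crop has the cap at (292,166) against a predicted (291.7,165.5), so the column stands upright with its top at about z = 0.18.

The pounder has the same overhang problem, since its knob sits above the handle. I'll tilt the gripper 45° sideways, fingers towards +y, to take the handle beneath the knob.

>>> send_rows(
  commands=[
    [-0.01, -0.04, 0, 0, 0, -0.12],
    [-0.02, -0.08, 0, 0, 0, -0.24],
    [-0.03, -0.12, 0, 0, 0, -0.36],
    [-0.04, -0.16, 0, 0, 0, -0.48],
    [-0.05, -0.19, 0, 0, 0, -0.6],
  ],
  jaw=0.7,
)

```text
t: 9.5
position: [0.4687, 0.1646, 0.2776]
tcp_rot: [[0.822, 0.57, -0.003], [0.57, -0.822, 0.0], [-0.002, -0.002, -1.0]]
force: [0.6, 0.5, -0.6]
gripper_width: 0.0645
finger_force: 0.0
```

>>> send_rows(
  commands=[
    [0, 0, 0, 0, 0, -0.12],
    [0, 0, 0, 0, 0, -0.24],
    [0, 0, 0, 0, 0, -0.36],
    [0, 0, 0, 0, 0, -0.48],
    [0, 0, 0, 0, 0, -0.6],
  ],
)

```text
t: 9.92
position: [0.4696, 0.1623, 0.2774]
tcp_rot: [[0.357, 0.934, -0.004], [0.934, -0.357, -0.0], [-0.002, -0.003, -1.0]]
force: [0.3, 0.3, -0.9]
gripper_width: 0.0643
finger_force: 0.0
```

>>> send_rows(
  commands=[
    [0, 0, 0, 0, 0, -0.12],
    [0, 0, 0, 0, 0, -0.24],
    [0, 0, 0, 0, 0, -0.37],
    [0, 0, 0, 0, 0, -0.37],
  ],
)

```text
t: 10.25
position: [0.4697, 0.1621, 0.2776]
tcp_rot: [[-0.002, 1.0, -0.003], [1.0, 0.002, -0.0], [-0.0, -0.003, -1.0]]
force: [-0.4, -0.1, -0.5]
gripper_width: 0.0642
finger_force: 0.0
```

>>> send_rows(
  commands=[
    [0, 0, 0, 0, 0.11, 0],
    [0, 0, 0, 0, 0.22, 0],
    [0, 0, 0, 0, 0.33, 0],
    [0, 0, 0, 0, 0.44, 0],
    [0, 0, 0, 0, 0.55, 0],
  ],
)

```text
t: 10.67
position: [0.4706, 0.1622, 0.2795]
tcp_rot: [[0.005, 1.0, 0.002], [0.85, -0.005, 0.527], [0.527, -0.001, -0.85]]
force: [-0.3, -0.3, 0.1]
gripper_width: 0.0645
finger_force: 0.0
```

>>> send_rows(
  commands=[
    [0, 0, 0, 0, 0.12, 0],
    [0, 0, 0, 0, 0.235, 0],
    [0, 0, 0, 0, 0.235, 0],
  ],
)

```text
t: 10.92
position: [0.4693, 0.1605, 0.2756]
tcp_rot: [[0.014, 1.0, -0.002], [0.704, -0.009, 0.711], [0.711, -0.011, -0.704]]
force: [0.1, 0.5, -0.3]
gripper_width: 0.0644
finger_force: 0.0
```

```bash
python3 - <<'E'
from h import *
s=st();print(np.round(s['joint_pos'],3))
c=cam('wrist')
for z in(0,.014,.1,.11):print(z,px(c,(.468,.3025,z),True))
hsv=cv2.cvtColor(c['image'],cv2.COLOR_BGR2HSV)
m=((hsv[...,1]<60)&(hsv[...,2]>95)).astype(np.uint8)
n,l,q,ce=cv2.connectedComponentsWithStats(m)
for i in range(1,n):
    if q[i,4]>150: print(q[i],ce[i].round(1))
u,v=px(c,(.468,.3025,.11),True);u,v=int(u),int(v)
print(m[v-30:v+30:2,u-40:u+40:2].shape);print('\n'.join(''.join('.#'[k] for k in r) for r in m[max(v-50,0):v+50:3,u-60:u+60:2]))
E
```

```text
10.92 [0.4693 0.1605 0.2756] [[0.014, 1.0, -0.002], [0.704, -0.009, 0.711], [0.711, -0.011, -0.704]] F [ 0.1  0.5 -0.3] w 0.0644
[-0.4   -0.077  1.909  0.716  1.657 -0.453]
0 [319.6089241  228.96390928]
0.014 [319.5378218  225.06005068]
0.1 [319.00502247 195.84247584]
0.11 [318.9300236  191.73473264]
[   0    0   93  140 5435] [36.2 48.1]
[ 32   0  33  16 251] [44.8  4.8]
[ 99   0  37  29 349] [121.2   9.6]
[ 185    0   84   43 1517] [236.6  22.7]
[ 270    0  119   42 2146] [328.7  10.3]
[   0  130   39  108 2204] [ 13.  180.1]
[ 300  181   39   62 1648] [319.1 214.9]
[  185   227   269    94 10327] [320. 291.]
[   57   243   583   145 18698] [409.6 333.7]
[   0  248   97   67 1511] [ 41.4 278.1]
[  71  256  121   43 2284] [129.5 276.6]
[404 317  28  31 610] [418.1 330.4]
[   0  330   39   70 1319] [ 12.4 376.7]
[ 109  370  306   30 4157] [228.1 391.3]
[501 379  38  21 441] [520.3 391. ]
(30, 40)
............................................................
............................................................
............................................................
.......
[... 1183 characters left out ...]
####.........................
.........................############.......................
.......................################.....................
......................##################....................
......................###################...................
......................###################...................
......................###################...................
......................###################...................
......................##################....................
.......................################.....................
........................##############......................
.........................###########........................
```

The pounder is where I predicted it, with the knob at about (319,190). Going to the pre-grasp pose.

>>> send_rows(
  commands=[
    [-0.013, -0.001, 0.035, 0, 0, 0],
    [-0.026, -0.001, 0.07, 0, 0, 0],
    [-0.039, -0.001, 0.105, 0, 0, 0],
    [-0.052, -0.001, 0.14, 0, 0, 0],
    [-0.062, -0.001, 0.172, 0, 0, 0],
  ],
)

```text
t: 11.38
position: [0.469, 0.2415, 0.1125]
tcp_rot: [[0.001, 1.0, -0.0], [0.71, -0.0, 0.704], [0.704, -0.001, -0.71]]
force: [0.2, -0.4, 0.9]
gripper_width: 0.064
finger_force: 0.0
```

>>> send_rows(
  commands=[
    [0, 0, 0, 0, 0, 0],
    [0, 0, 0, 0, 0, 0],
    [0, 0, 0, 0, 0, 0],
  ],
)

```text
t: 11.63
position: [0.4709, 0.24, 0.116]
tcp_rot: [[-0.002, 1.0, 0.002], [0.708, -0.0, 0.706], [0.706, 0.003, -0.708]]
force: [0.1, -1.0, 0.6]
gripper_width: 0.0644
finger_force: 0.0
```

>>> send_rows(
  commands=[
    [-0.005, -0.002, 0.025, 0, 0, 0],
    [-0.005, -0.002, 0.05, 0, 0, 0],
    [-0.005, -0.002, 0.08, 0, 0, 0],
    [-0.005, -0.002, 0.104, 0, 0, 0],
    [-0.005, -0.002, 0.11, 0, 0, 0],
  ],
)

```text
t: 12.05
position: [0.4679, 0.3152, 0.0329]
tcp_rot: [[-0.0, 1.0, 0.0], [0.708, 0.0, 0.707], [0.707, 0.0, -0.708]]
force: [-0.1, -0.0, 0.2]
gripper_width: 0.0641
finger_force: 0.0
```

>>> send_rows(
  commands=[
    [0, 0, 0, 0, 0, 0],
    [0, 0, 0, 0, 0, 0],
    [0, 0, 0, 0, 0, 0],
  ],
)

```text
t: 12.3
position: [0.4699, 0.3133, 0.0347]
tcp_rot: [[-0.001, 1.0, 0.004], [0.708, -0.002, 0.707], [0.707, 0.004, -0.708]]
force: [0.1, 1.5, -0.5]
gripper_width: 0.0643
finger_force: 0.0
```

```bash
python3 - <<'E'
from h import *
s=st();c=cam('wrist')
for z in(.014,.1,.11):print(z,px(c,(.468,.3025,z),True))
g=cv2.cvtColor(c['image'],cv2.COLOR_BGR2GRAY)
hsv=cv2.cvtColor(c['image'],cv2.COLOR_BGR2HSV)
m=((hsv[...,1]<60)&(hsv[...,2]>95))
print('\n'.join(str(v)+' '+''.join('.#'[int(k)] for k in m[v,240:400:2]) for v in range(120,270,5)))
E
```

```text
12.3 [0.4699 0.3133 0.0347] [[-0.001, 1.0, 0.004], [0.708, -0.002, 0.707], [0.707, 0.004, -0.708]] F [ 0.1  1.5 -0.5] w 0.0643
0.014 [317.3477014  271.48629843]
0.1 [317.37588796 204.43379377]
0.11 [317.38756244 190.60795173]
120 ................................................................................
125 ................................................................................
130 ................................................................................
135 ................................................................................
140 ................................................................................
145 ................................................................................
150 ................................................................................
155 ................................................................................
160 ............................####################................................
165 .........................###########################............................
170 ....................
[... 975 characters left out ...]
....................
230 .#######..................##########################...................########.
235 #######..................############################....................#######
240 ######................##################################..................######
245 ####................######################################.................#####
250 ###...............#########################################..................###
255 #................############################################..................#
260 ................#############################################...................
265 ................##############################################..................
```

>>> send_rows(
  commands=[
    [0, -0.0015, 0.0, 0, 0, 0],
    [0, -0.0015, 0.0, 0, 0, 0],
    [0, -0.0015, 0, 0, 0, 0],
    [0, -0.0015, 0, 0, 0, 0],
    [0, -0.0015, 0, 0, 0, 0],
  ],
  jaw=0,
  grip_force=45,
)

```text
t: 12.77
position: [0.4663, 0.3141, 0.0328]
tcp_rot: [[0.001, 1.0, 0.001], [0.707, -0.001, 0.707], [0.707, 0.0, -0.707]]
force: [0.5, 1.0, -0.4]
gripper_width: 0.0332
finger_force: 0.0
```

>>> send_rows(
  commands=[
    [0, 0, 0, 0, 0, 0],
    [0, 0, 0, 0, 0, 0],
    [0, 0, 0, 0, 0, 0],
    [0, 0, 0, 0, 0, 0],
    [0, 0, 0, 0, 0, 0],
  ],
)

```text
t: 13.18
position: [0.4668, 0.3141, 0.0329]
tcp_rot: [[0.0, 1.0, 0.002], [0.708, -0.001, 0.707], [0.707, 0.001, -0.708]]
force: [3.6, -0.4, -0.8]
gripper_width: 0.0228
finger_force: 45.0
```

Gripped on the handle: the opening is 22.8 mm on a 24 mm handle. Lifting straight up.

>>> send_rows(
  commands=[
    [0.007, 0, -0.007, 0, 0, 0],
    [0.028, 0, -0.028, 0, 0, 0],
    [0.056, 0, -0.056, 0, 0, 0],
    [0.084, 0, -0.084, 0, 0, 0],
    [0.112, 0, -0.112, 0, 0, 0],
  ],
)

```text
t: 13.6
position: [0.4638, 0.314, 0.1914]
tcp_rot: [[0.003, 1.0, -0.003], [0.709, 0.0, 0.705], [0.705, -0.004, -0.709]]
force: [0.7, -0.2, -4.8]
gripper_width: 0.0227
finger_force: 45.0
```

>>> send_rows(
  commands=[
    [0.024, 0, -0.024, 0, 0, 0],
    [0.044, 0, -0.044, 0, 0, 0],
    [0.044, 0, -0.044, 0, 0, 0],
    [0.044, 0, -0.044, 0, 0, 0],
  ],
)

```text
t: 13.93
position: [0.4657, 0.3139, 0.2532]
tcp_rot: [[-0.001, 1.0, 0.001], [0.709, 0.0, 0.705], [0.705, 0.001, -0.709]]
force: [0.0, -0.7, -5.3]
gripper_width: 0.023
finger_force: 45.0
```

```bash
python3 - <<'E'
from h import *
s=st();print(np.round(s['joint_pos'],3));c=cam('wrist');p=s['position']
a=np.array(p)+[0,-.0116,-.0329]
for z in(.014,.1,.11):print(z,px(c,a+[0,0,z],True))
hsv=cv2.cvtColor(c['image'],cv2.COLOR_BGR2HSV)
m=((hsv[...,1]<60)&(hsv[...,2]>85))
print('\n'.join(str(v)+' '+''.join('.#'[int(k)] for k in m[v,240:400:2]) for v in range(150,285,5)))
E
```

```text
13.93 [0.4657 0.3139 0.2532] [[-0.001, 1.0, 0.001], [0.709, 0.0, 0.705], [0.705, 0.001, -0.709]] F [ 0.  -0.7 -5.3] w 0.023
[-0.072 -0.059  1.935  0.794  1.405 -0.268]
0.014 [320.38046364 271.86709107]
0.1 [321.78150072 204.34870628]
0.11 [322.06092333 190.30703905]
150 ................................................................................
155 ..................................###########...................................
160 ............................#######################.............................
165 .........................#############################..........................
170 .......................##################################.......................
175 ......................####################################......................
180 ....................#######################################.....................
185 ....................########################################....................
190 ...................#########################################....................
195 ....................########################################....
[... 761 characters left out ...]
#####...............
245 .............######################################################.............
250 ............###############.#######################...##############............
255 ..........#################..######################.....##############..........
260 ........###############.###...####################........##############........
265 ###########.##########.###....####################........######################
270 ##########..#########.###....######################........########..###########
275 #########....########.###....######################........########....#########
280 ########.....#######.........######################........########.....########
```

>>> send_rows(
  commands=[
    [-0.015, 0.003, -0.015, 0, 0, 0],
    [-0.041, 0.01, -0.041, 0, 0, 0],
    [-0.069, 0.016, -0.069, 0, 0, 0],
    [-0.097, 0.023, -0.097, 0, 0, 0],
    [-0.125, 0.03, -0.125, 0, 0, 0],
  ],
)

```text
t: 14.4
position: [0.4941, 0.1363, 0.2501]
tcp_rot: [[0.005, 1.0, -0.004], [0.706, -0.001, 0.708], [0.708, -0.006, -0.706]]
force: [0.8, 0.8, -4.7]
gripper_width: 0.0232
finger_force: 45.0
```

>>> send_rows(
  commands=[
    [-0.028, 0.006, -0.028, 0, 0, 0],
    [-0.056, 0.012, -0.056, 0, 0, 0],
    [-0.084, 0.019, -0.084, 0, 0, 0],
    [-0.1, 0.025, -0.1, 0, 0, 0],
    [-0.109, 0.0253, -0.109, 0, 0, 0],
  ],
)

```text
t: 14.82
position: [0.5208, -0.0192, 0.25]
tcp_rot: [[0.007, 1.0, -0.0], [0.706, -0.004, 0.708], [0.708, -0.005, -0.706]]
force: [-0.3, 0.2, -5.4]
gripper_width: 0.0227
finger_force: 45.0
```

>>> send_rows(
  commands=[
    [0, 0, 0, 0, 0, 0],
    [0, 0, 0, 0, 0, 0],
    [0, 0, 0, 0, 0, 0],
  ],
)

```text
t: 15.07
position: [0.5203, -0.0151, 0.2523]
tcp_rot: [[0.002, 1.0, -0.002], [0.706, 0.0, 0.708], [0.708, -0.002, -0.706]]
force: [-0.9, 0.9, -4.7]
gripper_width: 0.0229
finger_force: 45.0
```

```bash
python3 - <<'E'
from h import *
s=st();print(np.round(s['joint_pos'],3));c=cam('wrist');p=s['position']
a=np.array(p)+[0,-.0116,-.0329]
print(a);
for z in(.014,.1,.11):print(z,px(c,a+[0,0,z],True))
hsv=cv2.cvtColor(c['image'],cv2.COLOR_BGR2HSV)
m=((hsv[...,1]<60)&(hsv[...,2]>85))
print('\n'.join(str(v)+' '+''.join('.#'[int(k)] for k in m[v,240:400:2]) for v in range(150,235,6)))
E
```

```text
15.07 [ 0.5203 -0.0151  0.2523] [[0.002, 1.0, -0.002], [0.706, 0.0, 0.708], [0.708, -0.002, -0.706]] F [-0.9  0.9 -4.7] w 0.0229
[-0.647  0.207  1.657  0.614  1.778 -0.674]
[ 0.52030261 -0.02667845  0.21943605]
0.014 [320.47969606 271.98938853]
0.1 [321.13997066 203.6565579 ]
0.11 [321.26769112 189.47002512]
150 ................................................................................
156 .................................##############.................................
162 ...........................##########################...........................
168 .......................#################################........................
174 ......................####################################......................
180 ....................#######################################.....................
186 ...................#########################################....................
192 ...................#########################################....................
198 ....................#######################################.....................
204 ....................#######################################.....................
210 ......................####################################......................
216 ........................###############################.........................
222 ..........................############################..........................
228 .....................######################################.....................
234 .................####################################.########..................
```

>>> send_rows(
  commands=[
    [-0.006, 0, 0.004, 0, 0, 0],
    [-0.012, 0, 0.009, 0, 0, 0],
    [-0.017, 0, 0.014, 0, 0, 0],
    [-0.0205, 0, 0.018, 0, 0, 0],
    [-0.0205, 0, 0.018, 0, 0, 0],
  ],
)

```text
t: 15.53
position: [0.5204, -0.0178, 0.2246]
tcp_rot: [[0.002, 1.0, -0.001], [0.706, -0.001, 0.708], [0.708, -0.003, -0.706]]
force: [-0.1, -0.5, -5.3]
gripper_width: 0.0227
finger_force: 45.0
```

>>> send_rows(
  commands=[
    [0, 0, 0, 0, 0, 0],
    [0, 0, 0, 0, 0, 0],
    [0, 0, 0, 0, 0, 0],
  ],
)

```text
t: 15.78
position: [0.5215, -0.0186, 0.2267]
tcp_rot: [[0.0, 1.0, 0.001], [0.708, -0.001, 0.707], [0.707, 0.001, -0.708]]
force: [-1.1, 0.8, -5.4]
gripper_width: 0.0232
finger_force: 45.0
```

>>> send_rows(
  commands=[
    [-0.001, 0, 0.002, 0, 0, 0],
    [-0.002, 0, 0.0035, 0, 0, 0],
    [-0.0035, 0, 0.005, 0, 0, 0],
    [-0.005, 0, 0.0065, 0, 0, 0],
    [-0.006, 0, 0.0075, 0, 0, 0],
  ],
)

```text
t: 16.2
position: [0.5211, -0.0174, 0.2164]
tcp_rot: [[0.001, 1.0, 0.0], [0.707, -0.001, 0.707], [0.707, -0.0, -0.707]]
force: [-0.7, 0.3, -5.2]
gripper_width: 0.0232
finger_force: 45.0
```

>>> send_rows(
  commands=[
    [-0.0007, 0, 0.0007, 0, 0, 0],
    [-0.0014, 0, 0.0014, 0, 0, 0],
    [-0.0021, 0, 0.0021, 0, 0, 0],
  ],
)

```text
t: 16.45
position: [0.5213, -0.0175, 0.2137]
tcp_rot: [[0.001, 1.0, 0.001], [0.707, -0.001, 0.707], [0.707, 0.0, -0.707]]
force: [-0.9, -0.7, -5.0]
gripper_width: 0.023
finger_force: 45.0
```

>>> send_rows(
  commands=[
    [-0.0007, 0, 0.0007, 0, 0, 0],
    [-0.0014, 0, 0.0014, 0, 0, 0],
    [-0.0021, 0, 0.0021, 0, 0, 0],
  ],
)

```text
t: 16.7
position: [0.5213, -0.0174, 0.2108]
tcp_rot: [[0.001, 1.0, 0.001], [0.707, -0.001, 0.707], [0.707, 0.0, -0.707]]
force: [-0.5, -0.2, -1.3]
gripper_width: 0.0232
finger_force: 45.0
```

>>> send_rows(
  commands=[
    [-0.0007, 0, 0.0007, 0, 0, 0],
    [-0.0014, 0, 0.0014, 0, 0, 0],
  ],
)

```text
t: 16.87
position: [0.5215, -0.0173, 0.2097]
tcp_rot: [[-0.0, 1.0, 0.001], [0.707, -0.001, 0.707], [0.707, 0.001, -0.707]]
force: [-1.1, 0.2, 0.8]
gripper_width: 0.023
finger_force: 45.0
```

>>> send_rows(
  commands=[
    [-0.0007, 0, 0.0007, 0, 0, 0],
    [-0.0014, 0, 0.0014, 0, 0, 0],
    [-0.0021, 0, 0.0021, 0, 0, 0],
  ],
)

```text
t: 17.12
position: [0.5215, -0.0174, 0.2063]
tcp_rot: [[0.0, 1.0, 0.001], [0.707, -0.001, 0.707], [0.707, 0.001, -0.707]]
force: [0.0, 0.3, 1.8]
gripper_width: 0.0232
finger_force: 45.0
```

>>> send_rows(
  commands=[
    [0.007, 0, -0.007, 0, 0, 0],
    [0.014, 0, -0.014, 0, 0, 0],
    [0.014, 0, -0.014, 0, 0, 0],
    [0.014, 0, -0.014, 0, 0, 0],
  ],
)

```text
t: 17.45
position: [0.5216, -0.0178, 0.2262]
tcp_rot: [[-0.0, 1.0, 0.002], [0.709, -0.001, 0.706], [0.706, 0.001, -0.709]]
force: [0.1, -0.3, -3.9]
gripper_width: 0.023
finger_force: 45.0
```

>>> send_rows(
  commands=[
    [-0.005, 0, 0.005, 0, 0, 0],
    [-0.0085, 0, 0.0085, 0, 0, 0],
    [-0.011, 0, 0.011, 0, 0, 0],
    [-0.0125, 0, 0.0125, 0, 0, 0],
    [-0.0136, 0, 0.0136, 0, 0, 0],
  ],
)

```text
t: 17.87
position: [0.521, -0.017, 0.2062]
tcp_rot: [[0.001, 1.0, 0.0], [0.706, -0.001, 0.708], [0.708, -0.001, -0.706]]
force: [-0.6, -0.1, 1.6]
gripper_width: 0.0233
finger_force: 45.0
```

>>> send_rows(
  commands=[
    [0, 0, 0, 0, 0, 0],
  ],
)

```text
t: 17.95
position: [0.5211, -0.0173, 0.2065]
tcp_rot: [[0.001, 1.0, 0.0], [0.707, -0.001, 0.707], [0.707, -0.0, -0.707]]
force: [-0.2, 0.1, -3.4]
gripper_width: 0.0231
finger_force: 45.0
```

>>> send_rows(
  commands=[
    [-0.0005, 0, 0.0005, 0, 0, 0],
    [-0.001, 0, 0.001, 0, 0, 0],
  ],
)

```text
t: 18.12
position: [0.5214, -0.0173, 0.2059]
tcp_rot: [[-0.0, 1.0, 0.001], [0.707, -0.001, 0.707], [0.707, 0.001, -0.707]]
force: [-0.8, 0.7, 2.3]
gripper_width: 0.0231
finger_force: 45.0
```

>>> send_rows(
  commands=[
    [-0.0004, 0, 0.0004, 0, 0, 0],
    [-0.0008, 0, 0.0008, 0, 0, 0],
    [-0.0012, 0, 0.0012, 0, 0, 0],
  ],
)

```text
t: 18.37
position: [0.5215, -0.0174, 0.2039]
tcp_rot: [[-0.0, 1.0, 0.001], [0.707, -0.001, 0.707], [0.707, 0.001, -0.707]]
force: [-0.8, -1.0, 3.2]
gripper_width: 0.0234
finger_force: 45.0
```

>>> send_rows(
  commands=[
    [-0.0004, 0, 0.0004, 0, 0, 0],
    [-0.0008, 0, 0.0008, 0, 0, 0],
    [-0.0011, 0, 0.0011, 0, 0, 0],
  ],
)

```text
t: 18.62
position: [0.5214, -0.0174, 0.202]
tcp_rot: [[0.0, 1.0, 0.001], [0.707, -0.001, 0.707], [0.707, 0.0, -0.707]]
force: [-0.9, -0.1, 3.0]
gripper_width: 0.023
finger_force: 45.0
```

>>> send_rows(
  commands=[
    [-0.0004, 0, 0.0004, 0, 0, 0],
    [-0.0008, 0, 0.0008, 0, 0, 0],
    [-0.0011, 0, 0.0011, 0, 0, 0],
  ],
)

```text
t: 18.87
position: [0.5213, -0.0174, 0.2003]
tcp_rot: [[0.001, 1.0, 0.001], [0.707, -0.001, 0.707], [0.707, 0.0, -0.707]]
force: [-0.6, 0.3, 4.6]
gripper_width: 0.0229
finger_force: 45.0
```

>>> send_rows(
  commands=[
    [-0.0004, 0, 0.0004, 0, 0, 0],
    [-0.0008, 0, 0.0008, 0, 0, 0],
    [-0.0011, 0, 0.0011, 0, 0, 0],
  ],
)

```text
t: 19.12
position: [0.5213, -0.0174, 0.1987]
tcp_rot: [[0.001, 1.0, 0.001], [0.707, -0.001, 0.707], [0.707, 0.0, -0.707]]
force: [-0.9, -0.0, 4.2]
gripper_width: 0.023
finger_force: 45.0
```

>>> send_rows(
  commands=[
    [-0.0004, 0, 0.0004, 0, 0, 0],
    [-0.0008, 0, 0.0008, 0, 0, 0],
    [-0.0011, 0, 0.0011, 0, 0, 0],
  ],
)

```text
t: 19.37
position: [0.5213, -0.0174, 0.1972]
tcp_rot: [[0.001, 1.0, 0.001], [0.707, -0.001, 0.707], [0.707, 0.0, -0.707]]
force: [-1.1, 0.6, 4.5]
gripper_width: 0.0233
finger_force: 45.0
```

>>> send_rows(
  commands=[
    [-0.0004, 0, 0.0004, 0, 0, 0],
    [-0.0008, 0, 0.0008, 0, 0, 0],
    [-0.0011, 0, 0.0011, 0, 0, 0],
  ],
)

```text
t: 19.62
position: [0.5213, -0.0174, 0.1957]
tcp_rot: [[0.001, 1.0, 0.001], [0.707, -0.001, 0.707], [0.707, 0.0, -0.707]]
force: [-0.0, 1.3, 5.4]
gripper_width: 0.0231
finger_force: 45.0
```

>>> send_rows(
  commands=[
    [-0.0004, 0, 0.0004, 0, 0, 0],
    [-0.0008, 0, 0.0008, 0, 0, 0],
    [-0.0011, 0, 0.0011, 0, 0, 0],
  ],
)

```text
t: 19.87
position: [0.5215, -0.0173, 0.1948]
tcp_rot: [[-0.0, 1.0, 0.001], [0.707, -0.001, 0.707], [0.707, 0.001, -0.707]]
force: [-1.0, 0.5, 8.4]
gripper_width: 0.0231
finger_force: 45.0
```

>>> send_rows(
  commands=[
    [-0.0003, 0, 0.0003, 0, 0, 0],
    [-0.0006, 0, 0.0006, 0, 0, 0],
  ],
)

```text
t: 20.03
position: [0.5215, -0.0173, 0.1941]
tcp_rot: [[-0.0, 1.0, 0.001], [0.707, -0.001, 0.707], [0.707, 0.001, -0.707]]
force: [-1.0, -0.1, 8.6]
gripper_width: 0.0228
finger_force: 45.0
```

>>> send_rows(
  commands=[
    [-0.0003, 0, 0.0003, 0, 0, 0],
    [-0.0006, 0, 0.0006, 0, 0, 0],
  ],
)

```text
t: 20.2
position: [0.5215, -0.0173, 0.1933]
tcp_rot: [[-0.0, 1.0, 0.001], [0.707, -0.001, 0.707], [0.707, 0.001, -0.707]]
force: [-1.4, 0.2, 8.4]
gripper_width: 0.0234
finger_force: 45.0
```

>>> send_rows(
  commands=[
    [-0.0003, 0, 0.0003, 0, 0, 0],
    [-0.0005, 0, 0.0005, 0, 0, 0],
  ],
)

```text
t: 20.37
position: [0.5215, -0.0173, 0.1926]
tcp_rot: [[-0.0, 1.0, 0.001], [0.707, -0.001, 0.708], [0.708, 0.001, -0.707]]
force: [-0.8, -1.1, 9.8]
gripper_width: 0.0233
finger_force: 45.0
```

>>> send_rows(
  commands=[
    [-0.0002, 0, 0.0002, 0, 0, 0],
    [-0.0004, 0, 0.0004, 0, 0, 0],
  ],
)

```text
t: 20.53
position: [0.5216, -0.0173, 0.1922]
tcp_rot: [[-0.0, 1.0, 0.001], [0.707, -0.001, 0.708], [0.708, 0.001, -0.707]]
force: [-1.5, -0.1, 9.4]
gripper_width: 0.0231
finger_force: 45.0
```

>>> send_rows(
  commands=[
    [-0.0002, 0, 0.0002, 0, 0, 0],
    [-0.0004, 0, 0.0004, 0, 0, 0],
  ],
)

```text
t: 20.7
position: [0.5216, -0.0173, 0.1919]
tcp_rot: [[-0.001, 1.0, 0.001], [0.706, -0.001, 0.708], [0.708, 0.001, -0.706]]
force: [-1.7, -0.4, 11.6]
gripper_width: 0.023
finger_force: 45.0
```

>>> send_rows(
  commands=[
    [-0.0002, 0, 0.0002, 0, 0, 0],
    [-0.0003, 0, 0.0003, 0, 0, 0],
  ],
)

```text
t: 20.87
position: [0.5217, -0.0173, 0.1918]
tcp_rot: [[-0.001, 1.0, 0.002], [0.706, -0.0, 0.708], [0.708, 0.002, -0.706]]
force: [-1.7, 0.3, 12.5]
gripper_width: 0.0231
finger_force: 45.0
```

>>> send_rows(
  commands=[
    [-0.0002, 0, 0.0002, 0, 0, 0],
    [-0.0004, 0, 0.0004, 0, 0, 0],
  ],
)

```text
t: 21.03
position: [0.5218, -0.0172, 0.1916]
tcp_rot: [[-0.001, 1.0, 0.002], [0.706, -0.0, 0.708], [0.708, 0.002, -0.706]]
force: [-1.7, -0.2, 15.0]
gripper_width: 0.0233
finger_force: 45.0
```

>>> send_rows(
  commands=[
    [-0.0002, 0, 0.0002, 0, 0, 0],
    [-0.0004, 0, 0.0004, 0, 0, 0],
  ],
)

```text
t: 21.2
position: [0.522, -0.0172, 0.1915]
tcp_rot: [[-0.002, 1.0, 0.002], [0.706, -0.0, 0.708], [0.708, 0.003, -0.706]]
force: [-2.1, 0.1, 16.7]
gripper_width: 0.023
finger_force: 45.0
```

Dead stop: about 22 N and no further travel. I'll lift clear and give one confirming tap.

>>> send_rows(
  commands=[
    [0.007, 0, -0.007, 0, 0, 0],
    [0.014, 0, -0.014, 0, 0, 0],
    [0.014, 0, -0.014, 0, 0, 0],
    [0.014, 0, -0.014, 0, 0, 0],
  ],
)

```text
t: 21.53
position: [0.5212, -0.0177, 0.2081]
tcp_rot: [[0.001, 1.0, 0.001], [0.709, -0.001, 0.706], [0.706, -0.0, -0.709]]
force: [0.6, 0.2, -5.0]
gripper_width: 0.0232
finger_force: 45.0
```

>>> send_rows(
  commands=[
    [-0.005, 0, 0.005, 0, 0, 0],
    [-0.0085, 0, 0.0085, 0, 0, 0],
    [-0.011, 0, 0.011, 0, 0, 0],
    [-0.012, 0, 0.012, 0, 0, 0],
    [-0.0125, 0, 0.0125, 0, 0, 0],
  ],
)

```text
t: 21.95
position: [0.5212, -0.017, 0.1921]
tcp_rot: [[0.0, 1.0, 0.0], [0.705, -0.0, 0.709], [0.709, 0.0, -0.705]]
force: [-1.8, -0.6, 6.8]
gripper_width: 0.023
finger_force: 45.0
```

>>> send_rows(
  commands=[
    [-0.0005, 0, 0.0005, 0, 0, 0],
    [-0.0009, 0, 0.0009, 0, 0, 0],
  ],
)

```text
t: 22.12
position: [0.5215, -0.0169, 0.1919]
tcp_rot: [[-0.001, 1.0, 0.001], [0.705, 0.0, 0.709], [0.709, 0.001, -0.705]]
force: [-3.0, -0.3, 10.8]
gripper_width: 0.023
finger_force: 45.0
```

>>> send_rows(
  commands=[
    [0.01, 0, -0.01, 0, 0, 0],
    [0.03, 0, -0.03, 0, 0, 0],
    [0.05, 0, -0.05, 0, 0, 0],
    [0.05, 0, -0.05, 0, 0, 0],
    [0.05, 0, -0.05, 0, 0, 0],
  ],
)

```text
t: 22.53
position: [0.5219, -0.0181, 0.2611]
tcp_rot: [[-0.001, 1.0, 0.003], [0.71, -0.001, 0.705], [0.705, 0.003, -0.71]]
force: [0.2, -0.6, -5.5]
gripper_width: 0.0231
finger_force: 45.0
```

```bash
python3 - <<'E'
from h import *
s=st();c=cam('wrist');p=s['position']
hsv=cv2.cvtColor(c['image'],cv2.COLOR_BGR2HSV)
m=((hsv[...,1]<60)&(hsv[...,2]>85))
print('\n'.join(str(v)+' '+''.join('.#'[int(k)] for k in m[v,240:400:2]) for v in range(150,235,6)))
sc=cam('scene')
for z in(.1605,.18,.15):print(z,px(sc,(.5205,-.0285,z)))
h=cv2.cvtColor(sc['image'],cv2.COLOR_BGR2HSV);mm=((h[...,1]<60)&(h[...,2]>110))
print('\n'.join(str(v)+' '+''.join('.#'[int(k)] for k in mm[v,265:325])+' '+' '.join(str(x) for x in h[v,282:304:3,2]) for v in range(150,206,2)))
E
```

```text
22.53 [ 0.5219 -0.0181  0.2611] [[-0.001, 1.0, 0.003], [0.71, -0.001, 0.705], [0.705, 0.003, -0.71]] F [ 0.2 -0.6 -5.5] w 0.0231
150 ................................................................................
156 .................................#############..................................
162 ...........................##########################...........................
168 .......................#################################........................
174 ......................####################################......................
180 ....................#######################################.....................
186 ...................#########################################....................
192 ...................#########################################....................
198 ....................#######################################.....................
204 ....................#######################################.....................
210 ......................####################################......................
216 ........................########
[... 2281 characters left out ...]
#####################... 194 132 110 109 163 205 181 173
192 ..##################......################################.. 197 110 100 113 194 174 142 121
194 .##################...............##...###################.. 204 98 104 97 105 103 117 95
196 .##################....................###################.. 204 89 90 96 95 85 77 93
198 ###################....................####################. 184 90 85 79 79 79 75 92
200 ###################....................####################. 130 91 84 79 77 75 74 95
202 .###################..................####################.. 125 98 84 80 77 75 75 142
204 .####################................#####################.. 126 119 83 79 79 77 79 218
```

>>> send_rows(
  commands=[
    [0.015, -0.003, 0.015, 0, 0, 0],
    [0.041, -0.01, 0.041, 0, 0, 0],
    [0.069, -0.016, 0.069, 0, 0, 0],
    [0.097, -0.022, 0.097, 0, 0, 0],
    [0.125, -0.028, 0.125, 0, 0, 0],
  ],
)

```text
t: 23.05
position: [0.4918, 0.1611, 0.258]
tcp_rot: [[0.005, 1.0, -0.002], [0.707, -0.002, 0.707], [0.707, -0.004, -0.707]]
force: [-0.2, -0.4, -4.1]
gripper_width: 0.0227
finger_force: 45.0
```

>>> send_rows(
  commands=[
    [0.028, -0.006, 0.028, 0, 0, 0],
    [0.056, -0.012, 0.056, 0, 0, 0],
    [0.084, -0.019, 0.084, 0, 0, 0],
    [0.1, -0.024, 0.1, 0, 0, 0],
    [0.108, -0.025, 0.108, 0, 0, 0],
  ],
)

```text
t: 23.47
position: [0.4651, 0.3149, 0.2578]
tcp_rot: [[0.002, 1.0, -0.006], [0.707, 0.003, 0.707], [0.707, -0.005, -0.707]]
force: [0.0, 0.1, -4.8]
gripper_width: 0.023
finger_force: 45.0
```

>>> send_rows(
  commands=[
    [0, 0, 0, 0, 0, 0],
    [0, 0, 0, 0, 0, 0],
  ],
)

```text
t: 23.63
position: [0.4678, 0.3119, 0.2587]
tcp_rot: [[0.002, 1.0, -0.002], [0.708, -0.0, 0.706], [0.706, -0.003, -0.708]]
force: [0.1, -0.2, -4.9]
gripper_width: 0.0231
finger_force: 45.0
```

The pounder has not slipped, and the cap's scene row (about 170) matches a top at roughly z = 0.16, so the taper is fully down. Now to set the pounder down.

>>> send_rows(
  commands=[
    [-0.025, 0, 0.025, 0, 0, 0],
    [-0.052, 0, 0.052, 0, 0, 0],
    [-0.079, 0, 0.079, 0, 0, 0],
    [-0.106, 0, 0.106, 0, 0, 0],
    [-0.128, 0, 0.128, 0, 0, 0],
  ],
)

```text
t: 24.05
position: [0.4682, 0.3102, 0.0759]
tcp_rot: [[0.004, 1.0, 0.001], [0.708, -0.004, 0.706], [0.706, -0.002, -0.708]]
force: [-0.4, 0.3, -4.4]
gripper_width: 0.0231
finger_force: 45.0
```

>>> send_rows(
  commands=[
    [-0.008, 0, 0.008, 0, 0, 0],
    [-0.014, 0, 0.014, 0, 0, 0],
    [-0.018, 0, 0.018, 0, 0, 0],
    [-0.02, 0, 0.02, 0, 0, 0],
    [-0.02, 0, 0.02, 0, 0, 0],
  ],
)

```text
t: 24.47
position: [0.4699, 0.3118, 0.052]
tcp_rot: [[-0.0, 1.0, 0.003], [0.707, -0.002, 0.707], [0.707, 0.002, -0.707]]
force: [-0.2, 0.1, -5.4]
gripper_width: 0.0229
finger_force: 45.0
```

Another 17 mm to a height of about 35 mm, then in fine steps.

>>> send_rows(
  commands=[
    [-0.003, 0, 0.003, 0, 0, 0],
    [-0.006, 0, 0.006, 0, 0, 0],
    [-0.009, 0, 0.009, 0, 0, 0],
    [-0.011, 0, 0.011, 0, 0, 0],
    [-0.012, 0, 0.012, 0, 0, 0],
  ],
)

```text
t: 24.88
position: [0.4683, 0.3121, 0.0336]
tcp_rot: [[0.001, 1.0, 0.0], [0.707, -0.001, 0.707], [0.707, -0.0, -0.707]]
force: [0.2, 0.9, -4.9]
gripper_width: 0.0232
finger_force: 45.0
```

>>> send_rows(
  commands=[
    [-0.0004, 0, 0.0004, 0, 0, 0],
    [-0.0008, 0, 0.0008, 0, 0, 0],
    [-0.0012, 0, 0.0012, 0, 0, 0],
  ],
)

```text
t: 25.13
position: [0.4685, 0.3123, 0.0328]
tcp_rot: [[0.0, 1.0, 0.0], [0.707, -0.0, 0.708], [0.708, -0.0, -0.707]]
force: [-2.0, -2.6, 1.2]
gripper_width: 0.0235
finger_force: 45.0
```

It's on the counter. Release, then back out along the fingers.

>>> send_rows(
  commands=[
    [0, 0, 0, 0, 0, 0],
    [0, 0, 0, 0, 0, 0],
    [0, 0, 0, 0, 0, 0],
    [0, 0, 0, 0, 0, 0],
    [0, 0, 0, 0, 0, 0],
  ],
  jaw=0.7,
)

```text
t: 25.55
position: [0.4689, 0.3121, 0.0327]
tcp_rot: [[0.0, 1.0, 0.001], [0.707, -0.001, 0.707], [0.707, 0.001, -0.707]]
force: [-0.3, 0.5, 0.4]
gripper_width: 0.0541
finger_force: 0.0
```

>>> send_rows(
  commands=[
    [0, 0, -0.01, 0, 0, 0],
    [0, 0, -0.03, 0, 0, 0],
    [0, 0, -0.06, 0, 0, 0],
    [0, 0, -0.09, 0, 0, 0],
    [0, 0, -0.12, 0, 0, 0],
  ],
)

```text
t: 25.97
position: [0.4681, 0.226, 0.1185]
tcp_rot: [[0.001, 1.0, 0.0], [0.708, -0.001, 0.707], [0.707, -0.0, -0.708]]
force: [0.1, -1.0, -0.2]
gripper_width: 0.0645
finger_force: 0.0
```

>>> send_rows(
  commands=[
    [0.02, 0, -0.03, 0, 0, 0],
    [0.04, 0, -0.06, 0, 0, 0],
    [0.05, 0, -0.08, 0, 0, 0],
    [0.05, 0, -0.08, 0, 0, 0],
  ],
)

```text
t: 26.3
position: [0.4715, 0.2041, 0.2146]
tcp_rot: [[-0.005, 1.0, 0.009], [0.709, -0.003, 0.705], [0.705, 0.01, -0.709]]
force: [1.1, -0.2, 0.9]
gripper_width: 0.0643
finger_force: 0.0
```

```bash
python3 - <<'E'
from h import *
s=st();sc=cam('scene');t=cam('top')
for n,c in(('scene',sc),('top',t)):
    h=cv2.cvtColor(c['image'],cv2.COLOR_BGR2HSV);m=((h[...,1]<70)&(h[...,2]>110)).astype(np.uint8)
    print(n,'knob',px(c,(.468,.3015,.11)),'disc',px(c,(.468,.3015,.014)),'cap',px(c,(.5205,-.0285,.1605)))
    k,l,q,ce=cv2.connectedComponentsWithStats(m)
    for i in range(1,k):
        if q[i,4]>60 and 80<ce[i][1]<310: print(q[i],ce[i].round(1))
E
```

```text
26.3 [0.4715 0.2041 0.2146] [[-0.005, 1.0, 0.009], [0.709, -0.003, 0.705], [0.705, 0.01, -0.709]] F [ 1.1 -0.2  0.9] w 0.0643
scene knob [360.46754692 110.162837  ] disc [358.24334355 130.87166084] cap [292.02681297 169.88389901]
[  324    17   316   383 38554] [517.6 265.3]
[165  83  65  44 993] [198.4 108.9]
[280  88  16  12  62] [288.  94.]
[357 125  11  13  82] [363.1 132.2]
[394 164  10   8  67] [398.7 167.6]
[ 265  167   59   57 1891] [294.4 199.4]
[ 335  224   58   55 2556] [363.  250.7]
[ 262  252   46   43 1298] [285.4 274.6]
top knob [175.68210845 257.21500048] disc [188.21690785 257.38937475] cap [327.98215722 227.31495135]
[ 284   91   66   67 3442] [316.4 123.9]
[ 381  130   51   49 1955] [406.4 153.6]
[218 134  13  13 128] [224.3 140. ]
[ 262  196  112   97 6056] [324.1 248.9]
[221 200  11  17  90] [227.3 207.2]
[205 227  20   9 110] [214.7 231.8]
[226 234   4  41 122] [228.  253.5]
[255 237   9  32 110] [258.2 252.7]
[238 243  31  35 471] [245.5 262.3]
[169 244  32  27 544] [185.6 257.2]
[205 273  20   9 122] [214.3 276.3]
[221 291  11  18  91] [227.2 300.7]
[331 297  15  23 222] [338.1 307.4]
```

The pounder's blob in the top view is (169,244,32×27), against (168,245,32×26) at the start, so it stands upright. The plates, bowl and bottle have not moved. Handing in.

```bash
python3 -c "
from rig import robot
print(robot.finish_job())"
```

```text
the job is handed in; nothing more can be done
None
```

The job is handed in after about 26 s of robot time: the column was tapped down with three separate light blows (about 22 N at most) to a dead stop, the pounder stands upright at its old spot, and the plates, bowl and bottle did not move; I lifted the column by its cap because the fingers could not reach the neck from above.

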